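# Kill the line and bring out the full ballast tin

## Task

The new siding still has a bare stretch to ballast: first take the power off the line by sliding the controller's red throttle back to the white off band in the middle of its slot, before you lift any tin. Then heft the three identical ballast tins to find the full one, which is the heaviest; leave the other two standing upright on the bench, never tip a tin, and hold the full tin upright about 15 cm above the rails over the middle of the bare stretch, ready for me to open. Finish while still holding it there, and leave the other things where they are.

Things in the scene. Friction and masses are not known exactly. Their poses are not given: they have to be found in the camera images.
- throttle (a joint): position of the throttle grip along its straight slot, in m: 0 is off (middle of the white band), +0.045 full forward (green ticks), -0.045 full reverse (yellow ticks); grows along the controller's +y. It starts on the forward side. It slides against about 1.5 N of friction and stays where it is left; the white line on the grip must lie within the white band, which is 10 mm wide.
- throttle_top (a point): centre of the top of the throttle grip, a red plastic cap 22 mm wide across the slot (controller x), 14 mm along the slot (controller y), standing 28 mm proud of the panel, with a white line across its top. Nothing stands within 50 mm of its centre across the slot, on either side, above the panel.
- off_mark (a point): middle of the white off band on the controller's panel, under the path of the grip, at panel height (46 mm above the bench).
- controller: the train controller, a fixed grey desk console 140 mm (x) by 190 mm (y), with a black flat panel on top 45 mm above the bench and along its far (+x) edge a raised grey housing with a meter, up to 70 mm high. The slot runs along its y, 25 mm to the -x side of its middle. Origin: centre of its underside, on the bench top.
- tin_p: closed lever-lid tin, 62 mm in diameter, 100 mm tall (lid 3 mm more), green with a cream band. The three look alike but hold different amounts of stone: the full one weighs 0.51 to 0.59 kg, the others 0.12 to 0.36 kg. Origin: centre of its underside; z up. Starts upright on the bench (z = 0), left of the controller. Grip across its width in any direction; 35 N does no harm.
- tin_q: closed lever-lid tin, 62 mm in diameter, 100 mm tall (lid 3 mm more), green with a cream band. The three look alike but hold different amounts of stone: the full one weighs 0.51 to 0.59 kg, the others 0.12 to 0.36 kg. Origin: centre of its underside; z up. Starts upright on the bench (z = 0), left of the controller. Grip across its width in any direction; 35 N does no harm.
- tin_r: closed lever-lid tin, 62 mm in diameter, 100 mm tall (lid 3 mm more), green with a cream band. The three look alike but hold different amounts of stone: the full one weighs 0.51 to 0.59 kg, the others 0.12 to 0.36 kg. Origin: centre of its underside; z up. Starts upright on the bench (z = 0), left of the controller. Grip across its width in any direction; 35 N does no harm.
- table: the bench, a plywood table top at z = 0, on which the tins stand; sandy model ground on its far part. It does not move.
- siding: the new siding, a fixed straight track 460 mm long (its y) and 100 mm wide (its x) over the cork bed, rails 47 mm apart with tops 15 mm above the bench, a red buffer stop 55 mm high at its +y end. The middle 180 mm have pale bare sleepers on brown cork without any grey ballast; both ends are ballasted. Origin: under its middle, at bench height.
- bare (a point): the middle of the bare stretch, midway between the rails, at the height of the rail tops; x across the track, y along it. The space above it is free.
- wagon: small open wooden wagon, 120 mm long, 76 mm wide, 65 mm high, loose on the rails of the siding's ballasted -y end. Origin: middle of its underside, on the rail tops. Leave alone.
- blue_car: blue model car with white roof, 136 x 54 x 43 mm, standing on the ground left of the siding, beyond its buffer stop. Origin: centre underneath. Leave alone.
- red_car: red model car, 136 x 54 x 43 mm, standing on the model road right of the siding. Origin: centre underneath. Leave alone.
- glue: white glue bottle with yellow label and orange cap, 48 mm in diameter, 130 mm tall, left of the siding. Origin: centre underneath. Leave alone.
- brush: ballast brush, 190 mm long, lying across in front of the robot on the near side of the tins. Leave alone.
- screwdriver: screwdriver, 170 mm long, lying across in front of the robot on the near side of the tins. Leave alone.
- mug: blue mug, 80 mm in diameter, 92 mm tall, near the robot on the left. Origin: centre underneath. Leave alone.

How it is judged:
On the way:
1. the throttle rests in the off band, with every tin still standing on the bench (value of joint throttle between -0.005 and 0.005 m and velocity of joint throttle between -0.01 and 0.01 m/s and height (world z) of each of tin_p, tin_q, tin_r below 0.015 m), for 0.2 s.
At the end, for the whole second after the job is handed in: Full tin held still by the fingers, tilt under 0.2 rad, underside 90-220 mm above the rail tops, within 40 mm of the track centre line and 60 mm along of the bare middle; throttle within 5 mm of off; the other two stand upright, untouched on the bench, each weighing under 4.3 N (value of joint throttle between -0.005 and 0.005 m and ((contact force between tin_p and the fingers above 1 N and z of tin_p in the frame of bare between 0.09 and 0.22 m and x of tin_p in the frame of bare between -0.04 and 0.04 m and y of tin_p in the frame of bare between -0.06 and 0.06 m and angle between tin_p's own z axis and vertical below 0.2 rad and linear speed of tin_p below 0.03 m/s and contact force between tin_q and table between 0.5 and 4.3 N and height (world z) of each of tin_q, tin_r below 0.006 m and angle between each of tin_q, tin_r's own z axis and vertical below 0.1 rad and linear speed of each of tin_q, tin_r below 0.02 m/s and contact force between each of tin_q, tin_r and the fingers below 0.2 N and contact force between each of tin_q, tin_r and tin_p below 0.2 N and contact force between tin_r and table between 0.5 and 4.3 N) or (contact force between tin_q and the fingers above 1 N and z of tin_q in the frame of bare between 0.09 and 0.22 m and x of tin_q in the frame of bare between -0.04 and 0.04 m and y of tin_q in the frame of bare between -0.06 and 0.06 m and angle between tin_q's own z axis and vertical below 0.2 rad and linear speed of tin_q below 0.03 m/s and contact force between tin_p and table between 0.5 and 4.3 N and height (world z) of each of tin_p, tin_r below 0.006 m and angle between each of tin_p, tin_r's own z axis and vertical below 0.1 rad and linear speed of each of tin_p, tin_r below 0.02 m/s and contact force between each of tin_p, tin_r and the fingers below 0.2 N and contact force between each of tin_p, tin_r and tin_q below 0.2 N and contact force between tin_r and table between 0.5 and 4.3 N) or (contact force between tin_r and the fingers above 1 N and z of tin_r in the frame of bare between 0.09 and 0.22 m and x of tin_r in the frame of bare between -0.04 and 0.04 m and y of tin_r in the frame of bare between -0.06 and 0.06 m and angle between tin_r's own z axis and vertical below 0.2 rad and linear speed of tin_r below 0.03 m/s and contact force between tin_p and table between 0.5 and 4.3 N and height (world z) of each of tin_p, tin_q below 0.006 m and angle between each of tin_p, tin_q's own z axis and vertical below 0.1 rad and linear speed of each of tin_p, tin_q below 0.02 m/s and contact force between each of tin_p, tin_q and the fingers below 0.2 N and contact force between each of tin_p, tin_q and tin_r below 0.2 N and contact force between tin_q and table between 0.5 and 4.3 N))); the arm keeps its last pose, push and grip.
It fails at once if a tin is lifted while the throttle is out of the off band (not (value of joint throttle between -0.005 and 0.005 m) and height (world z) of any of tin_p, tin_q, tin_r above 0.015 m).
It fails at once if a tin is tipped by more than 0.5 rad or knocked over (angle between any of tin_p, tin_q, tin_r's own z axis and vertical above 0.5 rad).
It fails at once if the wagon, a model car, the glue, the brush, the screwdriver or the mug is shifted by more than 30 mm (distance of any of wagon, blue_car, red_car, glue, brush, screwdriver, mug from where it was at the start of the episode above 0.03 m).
It also fails if it takes over 72 s, if anything falls off the work surface, if the arm or the gripper's body presses on something with over 40 N, if the wrist force passes 120 N, or if a joint passes its speed limit or range.

## Robot

A 7-joint arm with a two-finger parallel gripper is mounted at the origin on the work surface. World frame = base frame: x ahead of the robot, y to its left, z up, the work surface at z = 0. Lengths are in m, angles in rad, forces in N, time in s.
With the tool pointing down it reaches from about 0.4 to 0.85 m from the base axis. Payload 4.5 kg.
Tool frame: the origin (TCP) lies at the very end of the fingers, on their centre line; the grasp point (between the pads) lies 19 mm behind it (r.grip_point_offset is the distance from the TCP to the grasp point, in m); z points along the fingers, y is the line along which they close (so a half turn about z gives the same grasp; the last joint's range is limited). The gripper opens to 88 mm and grips with 3 to 60 N. Pads are 18 mm wide; open, the fingers measure 123 mm over their backs; the gripper's body (75 mm by 187 mm) begins 45 mm behind the grasp point.
Start: joints at [-1.185, 0.689, -0.195, 1.565, 0.157, 0.902, -0.215], TCP at [0.215, 0.587, 0.239] pointing down, gripper open.
Joint ranges: [-3.01, 3.01], [-0.46, 2.08], [-1.47, 1.51], [0.13, 2.56], [-1, 4.14], [0.04, 2.09], [-2.66, 2.66]. Speed limits (rad/s): [2.57, 2.57, 3.14, 3.14, 3.14, 3.14, 3.14].

## Interface

Orientations are given as a unit quaternion [x, y, z, w].
In Python, from plant import r gives the robot as it stands.
- The arm moves only by the tool carry_out, never from a script. Its argument "rows" is a list of rows, each a list of 3 entries, a list of its own where there are three numbers: the shift along the tool's x, y, z in cm, then the turn, a rotation vector about the tool's x, y, z in degrees, then the closure, from 0 (fully open) to 1 (shut). A call has 1 to 12 rows; each row is the pose to reach, as a shift and turn from the pose commanded when the call began, along the tool's axes at that moment; what a row does not reach only later rows make up. A row lasts 1/10 s, in which the tool goes at most 50 mm and 8.59 degrees, less where a joint would pass 70% of its speed; a pose out of reach is approached as far as the arm can. A call with a gripper value outside its range is refused whole. The fingers move at their own pace and stop on an object; "newtons" is the grip in N (left out, the last holds). Time passes only in rows, so rows that repeat a pose let the fingers close. It gives the time, the measured TCP pose, the force, the opening and the grip force at its end, in the units of the state.
- r.get_state(): the state, without advancing time (a new reading comes with each control period).
- r.snapshot(name): name is "scene" or "top" or "wrist"; returns a dict with "image" (384x512x3 uint8, red, green, blue), "fx", "fy", "cx", "cy" (pixels), "pose" (4x4, takes a point from camera to world coordinates). Camera axes: x right, y up, looking along -z (the intrinsics and any distortion apply to the point x, -y, -z); pixel columns grow to the right and rows downward; lengths in m; the calibration is good to about 2 mm. A picture is of the moment at which its call begins. There is no depth.
- r.finish_job(): hands the job in; it is judged then, once.
The state is a dict: "clock": time; "q": joint angles; "qd": joint speeds; "joint_torque": joint torques, N m; "tool_pos": TCP position; "eef_rot": TCP orientation; "contact_force": force on the tool from outside, world axes, zero at the start; "moment": the same for the moment, N m; "opening": opening from 0.0 (shut) to 1.0 (fully open); "finger_force": force on a finger pad.
Only numpy, scipy, OpenCV 4.12 (cv2) and the standard library are available. Lean on these libraries where they do the work, as an engineer would, in place of code of your own. Each camera call takes 0.05 s, during which the arm holds its last target. There are 200 camera calls.

## Working session

There is one attempt and no reset: what is moved stays moved. The work goes in short steps, Python scripts to look and compute and a tool call to move; the robot and the scene stay as the last step left them, time stands still between calls to the robot, and variables do not carry over. Pictures are saved under pics/ and viewed, at most 10 in all, crops included, and the job is handed in when it is done.

Besides the shell and the picture viewer there is one more tool, called after "Call:" by a JSON object that holds its "fn" and its "kwargs". carry_out: Moves the arm, as the interface text tells. Its arguments: {"type":"object","properties":{"rows":{"type":"array"},"newtons":{"type":"number"}},"required":["rows"]}

```bash
mkdir -p pics; ls; python3 - <<'E'
from plant import r
import cv2,pickle
d={}
for n in("scene","top"):
    s=r.snapshot(n); d[n]=s; cv2.imwrite(f"pics/{n}0.png",s["image"][:,:,::-1]); print(n,s["fx"],s["fy"],s["cx"],s["cy"],s["pose"],[k for k in s])
pickle.dump(d,open("s0.pkl","wb"))
st=r.get_state();print(st)
E
```

```text
pics
scene 443.7609283803054 443.7609283803054 257.4331314488881 188.44031514271686 [[ 0.47582161 -0.62409262  0.61975979  1.26163883]
 [ 0.87952209  0.3329005  -0.34002669 -0.37828504]
 [ 0.0058898   0.70688448  0.7073045   0.90175273]
 [ 0.          0.          0.          1.        ]] ['image', 'fx', 'fy', 'cx', 'cy', 'pose']
top 496.4720424646963 496.4720424646963 259.1145718849608 181.14024169786993 [[ 5.98621382e-03  9.98016060e-01 -6.26746224e-02  4.25830473e-01]
 [-9.99981092e-01  6.06264057e-03  1.02931652e-03  3.00021346e-02]
 [ 1.40724813e-03  6.26672757e-02  9.98033483e-01  1.64629979e+00]
 [ 0.00000000e+00  0.00000000e+00  0.00000000e+00  1.00000000e+00]] ['image', 'fx', 'fy', 'cx', 'cy', 'pose']
{'clock': 0.1, 'q': array([-1.18521336,  0.68992008, -0.19453362,  1.56619659,  0.1573313 ,
        0.90252903, -0.21510056]), 'qd': array([ 9.85617035e-04, -1.42541395e-03, -2.47959284e-05, -7.62261633e-04,
        2.61231276e-05,  7.03323311e-04, -7.43855992e-04]), 'joint_torque': array([-3.20734660e-03, -5.28499925e+01, -1.27219744e+00, -1.53838921e+01,
       -5.28260123e-02,  1.93212669e-03,  5.43944009e-05]), 'tool_pos': array([0.21520804, 0.58618716, 0.23798971]), 'eef_rot': array([ 1.74936512e-01,  9.84579367e-01, -8.25339463e-04, -7.71131662e-05]), 'contact_force': array([ 0.49923163, -0.1564731 , -0.36599608]), 'moment': array([-0.00526854, -0.0358041 ,  0.00573327]), 'finger_force': 0.0, 'opening': 0.9989931468331644}
```

View pics/scene0.png

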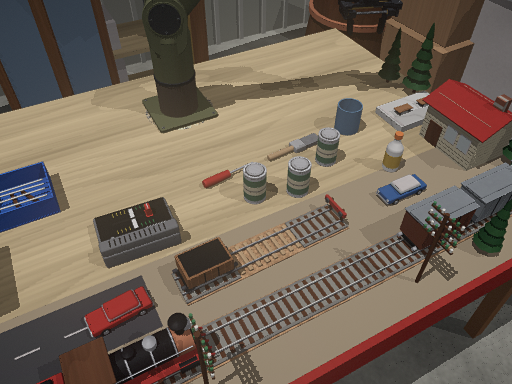

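View pics/top0.png

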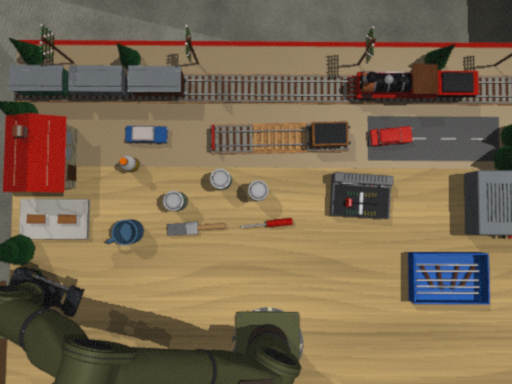

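The scene shows tins at scene pixels (255,182), (299,176) and (328,147), or in the top view (258,190), (220,180) and (174,201). The red throttle is at top (349,202), and the bare stretch runs from about (253,137) to (305,137). Next I'll measure these.

```bash
cat > h.py <<'E'
import numpy as np,cv2,pickle
def ray(s,u,v):
    d=np.array([(u-s["cx"])/s["fx"],-(v-s["cy"])/s["fy"],-1.0]); P=s["pose"]
    return P[:3,3],P[:3,:3]@d
def onz(s,u,v,z):
    o,d=ray(s,u,v); return (o+d*(z-o[2])/d[2])[:3]
def pix(s,p):
    P=s["pose"]; c=P[:3,:3].T@(np.array(p)-P[:3,3]); return s["cx"]+s["fx"]*c[0]/-c[2], s["cy"]-s["fy"]*c[1]/-c[2]
def tri(s1,p1,s2,p2):
    A=[];b=[]
    for s,p in((s1,p1),(s2,p2)):
        o,d=ray(s,*p);d/=np.linalg.norm(d);M=np.eye(3)-np.outer(d,d);A.append(M);b.append(M@o)
    return np.linalg.lstsq(np.vstack(A),np.hstack(b),rcond=None)[0]
def blobs(mask,off=(0,0),amin=8):
    n,l,st,c=cv2.connectedComponentsWithStats(mask.astype(np.uint8))
    return [(c[i]+off,st[i]) for i in range(1,n) if st[i][4]>=amin]
E
python3 - <<'E'
from h import *
d=pickle.load(open("s0.pkl","rb"));T=d["top"];S=d["scene"]
I=T["image"]; hsv=cv2.cvtColor(I,cv2.COLOR_RGB2HSV)
# controller crops
a=cv2.resize(I[165:225,325:400],None,fx=8,fy=8,interpolation=cv2.INTER_CUBIC)
cv2.imwrite("pics/c.png",a[:,:,::-1])
b=cv2.resize(S["image"][190:265,90:190],None,fx=8,fy=8,interpolation=cv2.INTER_CUBIC)
cv2.imwrite("pics/d.png",b[:,:,::-1])
c=cv2.resize(I[115:220,155:355],None,fx=4,fy=4,interpolation=cv2.INTER_CUBIC)
cv2.imwrite("pics/e.png",c[:,:,::-1])
red=((hsv[...,0]<8)|(hsv[...,0]>172))&(hsv[...,1]>150)&(hsv[...,2]>90)
for c,s in blobs(red[165:225,325:400],(325,165),3): print("red top",c,s,onz(T,*c,0.074))
hs=cv2.cvtColor(S["image"],cv2.COLOR_RGB2HSV)
red=((hs[...,0]<8)|(hs[...,0]>172))&(hs[...,1]>150)&(hs[...,2]>90)
for c,s in blobs(red[190:265,90:190],(90,190),3): print("red scene",c,s,onz(S,*c,0.06))
# tins
g=cv2.medianBlur(cv2.cvtColor(I,cv2.COLOR_RGB2GRAY),3)
lo=(hsv[...,1]<60)&(hsv[...,2]>110)
for c,s in blobs(lo[165:220,155:280],(155,165),60): print("tin",c,s,onz(T,*c,0.103))
E
```

```text
red top [347.47368421 202.36842105] [21 33  4  9 19] [ 0.45893846 -0.25171671  0.074     ]
red top [351. 202.] [26 34  1  7  7] [ 0.46017114 -0.26288846  0.074     ]
red scene [147.56896552 210.12068966] [54 13  9 14 58] [ 0.46091212 -0.258228    0.06      ]
tin [219.83880597 178.12238806] [ 55   3  21  21 335] [0.53142395 0.15082836 0.103     ]
tin [257.86526946 189.80538922] [ 93  15  21  21 334] [0.49571124 0.03213557 0.103     ]
tin [172.78571429 200.36904762] [  8  26  21  20 336] [0.46126998 0.29621448 0.103     ]
```

View pics/c.png

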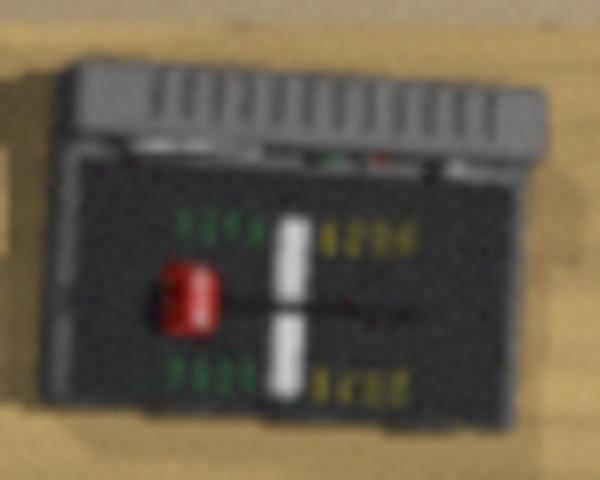

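View pics/e.png

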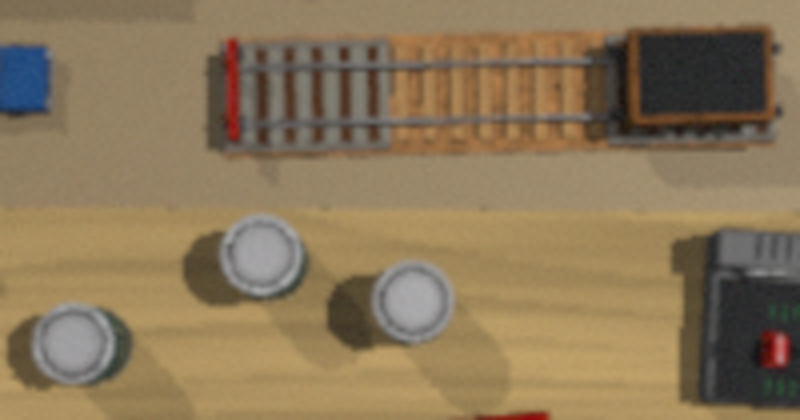

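The crop shows the grip's top at about top pixel (350.4,202.4) and the band middle at (361.2,203.2). The bare stretch's middle is near (279.5,138).

```bash
python3 - <<'E'
from h import *
d=pickle.load(open("s0.pkl","rb"));T=d["top"];S=d["scene"]
f=lambda x,y,s,ox,oy:(x/s+ox-.5+.5/s,y/s+oy-.5+.5/s)
C=lambda x,y:f(x,y,8,325,165); Em=lambda x,y:f(x,y,4,155,115)
print("grip",onz(T,*C(203,300),.074)); print("off",onz(T,*C(290,306),.046))
a=onz(T,*C(295,218),.046);b=onz(T,*C(285,398),.046);print("band ends",a,b,np.degrees(np.arctan2(*(a-b)[[1,0]])),np.linalg.norm(a-b))
print("bare",onz(T,*Em(498,91.5),.015), "ends",onz(T,*Em(388,93),.015),onz(T,*Em(607,90),.015))
print("buffer",onz(T,*Em(232,90),.055))
hs=cv2.cvtColor(S["image"],cv2.COLOR_RGB2HSV)
for n,p in dict(q=(.531,.151,.103),m=(.496,.032,.103),l=(.461,.296,.103),grip=onz(T,*C(203,300),.074),bare=onz(T,*Em(498,91.5),.015)).items(): print(n,pix(S,p))
lo=(hs[...,1]<60)&(hs[...,2]>110)
for c,s in blobs(lo[120:190,235:350],(235,120),40): print("tin scene",c,s,onz(S,*c,.103))
from plant import r
from scipy.spatial.transform import Rotation as R
st=r.get_state();print(R.from_quat(st["eef_rot"]).as_matrix().round(3))
E
```

```text
grip [ 0.45995317 -0.25952305  0.074     ]
off [ 0.45835681 -0.2997112   0.046     ]
band ends [ 0.49383278 -0.30197123  0.046     ] [ 0.4213741  -0.29744657  0.046     ] -3.573177558141674 0.07259981421297695
bare [ 0.673438   -0.03706146  0.015     ] ends [0.6716229  0.05397105 0.015     ] [ 0.67524842 -0.12728907  0.015     ]
buffer [0.66725529 0.17932937 0.055     ]
q (np.float64(299.35816079671275), np.float64(163.4098349598196))
m (np.float64(254.36280028717067), np.float64(169.70053725022086))
l (np.float64(328.74864852388407), np.float64(133.58516657621158))
grip (np.float64(146.01706127695047), np.float64(206.3311514973318))
bare (np.float64(263.4468527923996), np.float64(246.98489547728423))
tin scene [316.02754237 137.29237288] [ 54   7  52  23 472] [0.45801236 0.25367388 0.103     ]
tin scene [323.97894737 152.48421053] [81 25 19 13 95] [0.52462057 0.235586   0.103     ]
tin scene [298.91034483 163.7137931 ] [ 53  36  24  19 290] [0.53147353 0.14927607 0.103     ]
tin scene [253.13846154 169.56615385] [  0  41  32  20 325] [0.49400529 0.02937696 0.103     ]
tin scene [295.01030928 183.45360825] [52 55 19 14 97] [0.59133042 0.09974049 0.103     ]
tin scene [250.95744681 187.61702128] [ 8 63 20  7 47] [ 0.55137008 -0.00744994  0.103     ]
[[-0.939  0.344 -0.   ]
 [ 0.344  0.939 -0.002]
 [-0.    -0.002 -1.   ]]
```

View pics/d.png

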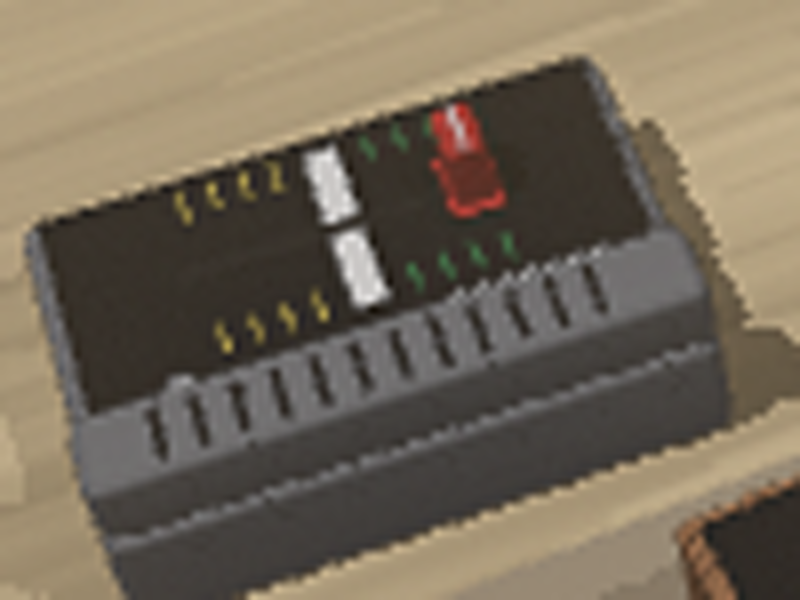

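```bash
cat >> h.py <<'E'
def plan(st,targets,ydeg):
    """shift (tool cm) and turn (deg) to TCP targets with the tool down and tool y at world angle ydeg"""
    from scipy.spatial.transform import Rotation as R
    M=R.from_quat(st["eef_rot"]).as_matrix(); a=np.radians(ydeg)
    y=np.array([np.cos(a),np.sin(a),0]);z=np.array([0,0,-1.]);W=np.c_[np.cross(y,z),y,z]
    print("t",round(st["clock"],2),"pos",st["tool_pos"].round(4),"turn",R.from_matrix(M.T@W).as_rotvec(degrees=True).round(2),"F",st["contact_force"].round(2),"open",round(st["opening"],3))
    for t in targets: print(t,(M.T@(np.array(t)-st["tool_pos"])*100).round(2))
E
python3 - <<'E'
from h import *
from plant import r
plan(r.get_state(),[(.5,.2,.24),(.46,-.26,.2)],-3.3)
E
```

```text
t 0.1 pos [0.2152 0.5862 0.238 ] turn [-8.000e-02  7.000e-02  7.315e+01] F [ 0.5  -0.16 -0.37] open 0.999
(0.5, 0.2, 0.24) [-40.04 -26.44  -0.15]
(0.46, -0.26, 0.2) [-52.13 -71.     3.92]
```

Call:
{"fn": "carry_out", "kwargs": {"rows": [[[-40,-26.4,0],[0,0,40],0.4],[[-40,-26.4,0],[0,0,40],0.4],[[-40,-26.4,0],[0,0,40],0.4],[[-40,-26.4,0],[0,0,40],0.4],[[-40,-26.4,0],[0,0,40],0.4],[[-40,-26.4,0],[0,0,40],0.4],[[-40,-26.4,0],[0,0,40],0.4],[[-40,-26.4,0],[0,0,40],0.4],[[-40,-26.4,0],[0,0,40],0.4],[[-40,-26.4,0],[0,0,40],0.4],[[-40,-26.4,0],[0,0,40],0.4],[[-40,-26.4,0],[0,0,40],0.4]], "newtons": 10}}

```text
clock: 1.3
tool_pos: [0.4997, 0.2009, 0.2384]
eef_rot: [0.502, 0.865, -0.0, -0.0]
contact_force: [-0.2, 0.3, -0.1]
opening: 0.602
finger_force: 0.0
```

```bash
python3 - <<'E'
from h import *
from plant import r
s=r.get_state();plan(s,[(.46,-.26,.2)],-3.3);print(s["q"].round(2))
E
```

```text
t 1.3 pos [0.4997 0.2009 0.2384] turn [-5.000e-02 -3.000e-02  3.307e+01] F [-0.2   0.32 -0.06] open 0.602
(0.46, -0.26, 0.2) [-38.04 -26.32   3.83]
[-0.43  0.57 -0.05  1.83  0.04  0.74  0.01]
```

Call:
{"fn": "carry_out", "kwargs": {"rows": [[[-38,-26.3,3],[0,0,33.1],0.4],[[-38,-26.3,3],[0,0,33.1],0.4],[[-38,-26.3,3],[0,0,33.1],0.4],[[-38,-26.3,3],[0,0,33.1],0.4],[[-38,-26.3,3],[0,0,33.1],0.4],[[-38,-26.3,3],[0,0,33.1],0.4],[[-38,-26.3,3],[0,0,33.1],0.4],[[-38,-26.3,3],[0,0,33.1],0.4],[[-38,-26.3,3],[0,0,33.1],0.4],[[-38,-26.3,3],[0,0,33.1],0.4],[[-38,-26.3,3],[0,0,33.1],0.4],[[-38,-26.3,3],[0,0,33.1],0.4]]}}

```text
clock: 2.5
tool_pos: [0.4617, -0.2563, 0.2085]
eef_rot: [0.726, 0.688, 0.001, -0.001]
contact_force: [0.7, 0.8, 0.3]
opening: 0.599
finger_force: 0.0
```

```bash
python3 - <<'E'
from h import *
from plant import r
s=r.get_state();plan(s,[(.46,-.26,.2),(.46,-.26,.053)],-3.3)
w=r.snapshot("wrist");pickle.dump(w,open("w1.pkl","wb"))
print(w["fx"],w["cx"],w["cy"],w["pose"].round(3),pix(w,(.46,-.26,.074)),pix(w,(.4584,-.2997,.046)))
cv2.imwrite("pics/w1.png",w["image"][:,:,::-1])
E
```

```text
t 2.5 pos [ 0.4617 -0.2563  0.2085] turn [-0.01 -0.14  0.26] F [0.67 0.81 0.31] open 0.599
(0.46, -0.26, 0.2) [-0.38 -0.15  0.85]
(0.46, -0.26, 0.053) [-0.42 -0.14 15.55]
310.5827031885397 255.5347692550423 193.02836104108937 [[ 0.999  0.052  0.016  0.467]
 [-0.054  0.957  0.284 -0.183]
 [-0.    -0.284  0.959  0.355]
 [ 0.     0.     0.     1.   ]] (np.float64(252.8312052668355), np.float64(186.9095240938633)) (np.float64(253.66853343974034), np.float64(216.02714951019465))
```

View pics/w1.png

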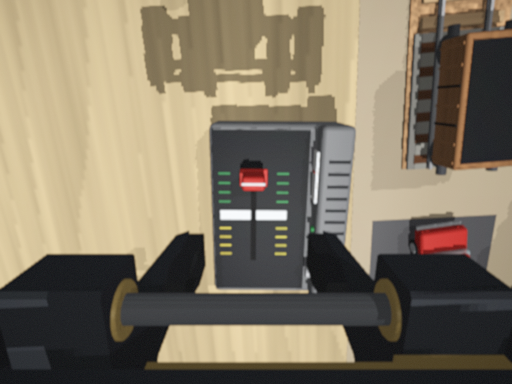

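The grip line is at wrist pixel (253,185) and the band at (253,215), both within 2 px of prediction. Descending.

Call:
{"fn": "carry_out", "kwargs": {"rows": [[[0,0,3],[0,0,0],0.4],[[0,0,7],[0,0,0],0.4],[[0,0,11],[0,0,0],0.4],[[0,0,11],[0,0,0],0.4],[[0,0,11],[0,0,0],0.4]]}}

```text
clock: 3.05
tool_pos: [0.4614, -0.2573, 0.099]
eef_rot: [0.726, 0.688, 0.0, -0.001]
contact_force: [-0.5, -0.0, 0.7]
opening: 0.602
finger_force: 0.0
```

```bash
python3 - <<'E'
from h import *
from plant import r
s=r.get_state();plan(s,[(.46,-.259,.054)],-3.3)
E
```

```text
t 3.05 pos [ 0.4614 -0.2573  0.099 ] turn [-0.05 -0.08  0.22] F [-0.45 -0.03  0.69] open 0.602
(0.46, -0.259, 0.054) [-0.18 -0.13  4.5 ]
```

Call:
{"fn": "carry_out", "kwargs": {"rows": [[[-0.2,-0.1,1.5],[0,0,0],0.4],[[-0.2,-0.1,3],[0,0,0],0.4],[[-0.2,-0.1,4.4],[0,0,0],0.4],[[-0.2,-0.1,4.4],[0,0,0],0.4],[[-0.2,-0.1,4.4],[0,0,0],0.8],[[-0.2,-0.1,4.4],[0,0,0],0.8],[[-0.2,-0.1,4.4],[0,0,0],0.8],[[-0.2,-0.1,4.4],[0,0,0],0.8],[[-0.2,-0.1,4.4],[0,0,0],0.8],[[-0.2,-0.1,4.4],[0,0,0],0.8]], "newtons": 10}}

```text
clock: 4.05
tool_pos: [0.4591, -0.2614, 0.0551]
eef_rot: [0.727, 0.687, -0.0, -0.0]
contact_force: [-2.2, -0.8, 6.4]
opening: 0.248
finger_force: 10.0
```

```bash
python3 - <<'E'
from h import *
from plant import r
s=r.get_state();plan(s,[(.4576,-.2993,.054)],-3.3)
E
```

```text
t 4.05 pos [ 0.4591 -0.2614  0.0551] turn [-0.06 -0.01  0.02] F [-2.24 -0.75  6.37] open 0.248
(0.4576, -0.2993, 0.054) [-3.79  0.07  0.11]
```

Call:
{"fn": "carry_out", "kwargs": {"rows": [[[-1,0,-0.1],[0,0,0],0.8],[[-2,0,-0.1],[0,0,0],0.8],[[-3,0,-0.1],[0,0,0],0.8],[[-4,0,-0.1],[0,0,0],0.8],[[-4,0,-0.1],[0,0,0],0.8],[[-4,0,-0.1],[0,0,0],0.8],[[-4,0,-0.1],[0,0,0],0.4],[[-4,0,-0.1],[0,0,0],0.4],[[-4,0,-0.1],[0,0,0],0.4],[[-4,0,-5],[0,0,0],0.4],[[-4,0,-10],[0,0,0],0.4],[[-4,0,-15],[0,0,0],0.4]]}}

```text
clock: 5.25
tool_pos: [0.4578, -0.3008, 0.2065]
eef_rot: [0.727, 0.687, 0.0, 0.0]
contact_force: [1.1, -0.1, -0.0]
opening: 0.599
finger_force: 0.0
```

```bash
python3 - <<'E'
from h import *
from plant import r
s=r.get_state();plan(s,[(.3,.1,.054)],-3.3)
a=r.snapshot("wrist");b=r.snapshot("scene")
pickle.dump((a,b),open("s2.pkl","wb"))
A=cv2.resize(a["image"][120:250,190:330],(560,520),interpolation=cv2.INTER_CUBIC)
cv2.imwrite("pics/w2.png",A[:,:,::-1])
print(pix(a,(.4584,-.2995,.074)),pix(a,(.4584,-.2995,.046)))
E
```

```text
t 5.25 pos [ 0.4578 -0.3008  0.2065] turn [ 0.02 -0.02  0.09] F [ 1.14 -0.14 -0.04] open 0.599
(0.3, 0.1, 0.054) [ 39.13 -18.    15.26]
(np.float64(254.9176377265751), np.float64(181.79266277339687)) (np.float64(254.96412669507808), np.float64(174.83867576905575))
```

View pics/w2.png

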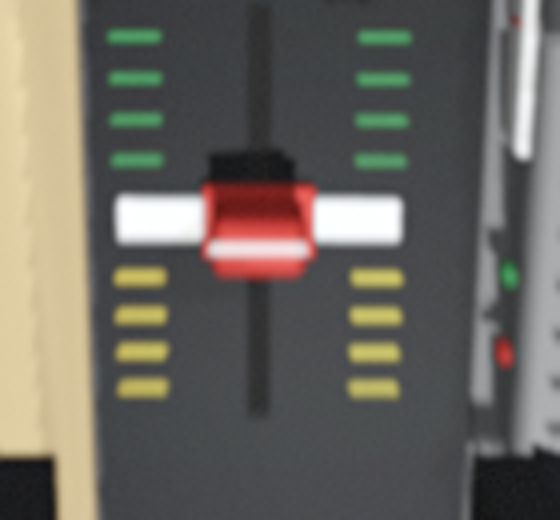

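The grip's line (wrist row 182) lies over the band centre (row 175). With the height parallax, those match the off prediction to about 0.5 mm, so the throttle is off. Next, the tins, starting with the middle one.

```bash
python3 - <<'E'
from h import *
from plant import r
plan(r.get_state(),[(.495,.031,.205),(.495,.031,.053)],-3.3)
E
```

```text
t 5.35 pos [ 0.4616 -0.3034  0.2114] turn [0.74 0.35 0.06] F [-0.59 -0.71  0.36] open 0.605
(0.495, 0.031, 0.205) [33.58  1.43  0.46]
(0.495, 0.031, 0.053) [33.67  1.24 15.66]
```

Call:
{"fn": "carry_out", "kwargs": {"rows": [[[33.3,1.8,0],[0,0,0],0],[[33.3,1.8,0],[0,0,0],0],[[33.3,1.8,0],[0,0,0],0],[[33.3,1.8,0],[0,0,0],0],[[33.3,1.8,0],[0,0,0],0],[[33.3,1.8,0],[0,0,0],0],[[33.3,1.8,0],[0,0,0],0],[[33.3,1.8,0],[0,0,0],0],[[33.3,1.8,0],[0,0,0],0],[[33.3,1.8,0],[0,0,0],0],[[33.3,1.8,0],[0,0,0],0],[[33.3,1.8,0],[0,0,0],0]]}}

```text
clock: 6.55
tool_pos: [0.4943, 0.0288, 0.2047]
eef_rot: [0.728, 0.686, -0.0, 0.0]
contact_force: [1.2, -0.1, 0.2]
opening: 1.0
finger_force: 0.0
```

```bash
python3 - <<'E'
from h import *
from plant import r
w=r.snapshot("wrist")
plan(r.get_state(),[(.495,.031,.053)],-3.3)
I=w["image"];hs=cv2.cvtColor(I,cv2.COLOR_RGB2HSV)
lo=(hs[...,1]<45)&(hs[...,2]>110)
for c,s in blobs(lo[:250],(0,0),200): print(c,s,onz(w,s[0]+(s[2]-1)/2,s[1]+(s[3]-1)/2,.103))
print(pix(w,(.495,.031,.103)),pix(w,(.531,.15,.103)))
cv2.imwrite("pics/w3.png",I[:,:,::-1])
E
```

```text
t 6.6 pos [0.4943 0.029  0.2048] turn [ 0.    0.01 -0.07] F [ 0.35  0.62 -0.24] open 1.002
(0.495, 0.031, 0.053) [ 0.2   0.05 15.18]
[299.82157018  23.66494845] [ 273    0   56   52 2522] [0.53512557 0.15163938 0.103     ]
[333.46283784  14.73986486] [325   0  15  33 296] [0.5576212  0.15637184 0.103     ]
[451.89456869  85.65677773] [ 430    0   41  250 2191] [0.65047111 0.07501378 0.103     ]
[415.30055249  82.2558011 ] [ 391    5   54  245 3620] [0.62528529 0.07461001 0.103     ]
[383.07721423  86.69114307] [ 374   38   22  102 1321] [0.59779897 0.10492154 0.103     ]
[152.44367816 156.04827586] [141 120  24  75 435] [0.41436285 0.06356282 0.103     ]
[255.89958159 185.90213854] [ 218  149   77   74 4302] [0.49615138 0.03480452 0.103     ]
(np.float64(254.89026920285582), np.float64(189.9904034075327)) (np.float64(294.80227026858233), np.float64(28.415838155354862))
```

View pics/w3.png

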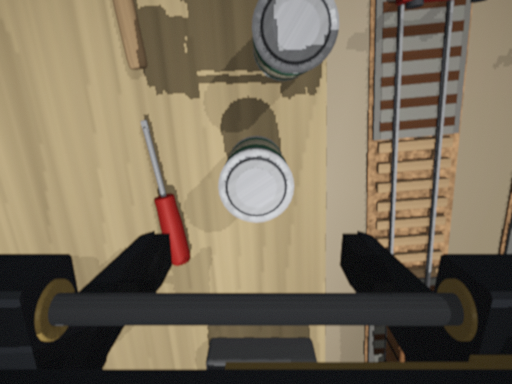

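The wrist view shows the middle tin's lid centred at (257,184), about (0.496, 0.033). Descending to grip it.

Call:
{"fn": "carry_out", "kwargs": {"rows": [[[0.4,0.1,4],[0,0,0],0],[[0.4,0.1,8],[0,0,0],0],[[0.4,0.1,12],[0,0,0],0],[[0.4,0.1,15.2],[0,0,0],0],[[0.4,0.1,15.2],[0,0,0],0],[[0.4,0.1,15.2],[0,0,0],0.6],[[0.4,0.1,15.2],[0,0,0],0.6],[[0.4,0.1,15.2],[0,0,0],0.6],[[0.4,0.1,15.2],[0,0,0],0.6],[[0.4,0.1,15.2],[0,0,0],0.6],[[0.4,0.1,15.2],[0,0,0],0.6]], "newtons": 30}}

```text
clock: 7.7
tool_pos: [0.4957, 0.0341, 0.0542]
eef_rot: [0.727, 0.687, 0.001, 0.0]
contact_force: [-1.6, 0.2, 9.3]
opening: 0.7
finger_force: 30.0
```

Call:
{"fn": "carry_out", "kwargs": {"rows": [[[0,0,-1],[0,0,0],0.6],[[0,0,-3],[0,0,0],0.6],[[0,0,-5],[0,0,0],0.6],[[0,0,-5],[0,0,0],0.6],[[0,0,-5],[0,0,0],0.6],[[0,0,-5],[0,0,0],0.6],[[0,0,-5],[0,0,0],0.6],[[0,0,-5],[0,0,0],0.6]]}}

```text
clock: 8.5
tool_pos: [0.4952, 0.0341, 0.102]
eef_rot: [0.727, 0.687, -0.001, -0.0]
contact_force: [-0.1, 0.8, -3.3]
opening: 0.699
finger_force: 30.0
```

Call:
{"fn": "carry_out", "kwargs": {"rows": [[[0,0,0],[0,0,0],0.6],[[0,0,0],[0,0,0],0.6]]}}

```text
clock: 8.7
tool_pos: [0.4955, 0.0341, 0.1024]
eef_rot: [0.727, 0.687, -0.0, -0.0]
contact_force: [1.2, -0.1, -3.6]
opening: 0.698
finger_force: 30.0
```

Call:
{"fn": "carry_out", "kwargs": {"rows": [[[0,0,0],[0,0,0],0.6],[[0,0,0],[0,0,0],0.6]]}}

```text
clock: 8.9
tool_pos: [0.4956, 0.0341, 0.1027]
eef_rot: [0.727, 0.687, 0.0, -0.0]
contact_force: [-0.5, 0.1, -3.2]
opening: 0.694
finger_force: 30.0
```

About 3.4 N (0.34 kg), so this one isn't the full tin. Setting it down.

Call:
{"fn": "carry_out", "kwargs": {"rows": [[[0,0,2],[0,0,0],0.6],[[0,0,4],[0,0,0],0.6],[[0,0,4.6],[0,0,0],0.6],[[0,0,4.8],[0,0,0],0.6],[[0,0,4.9],[0,0,0],0.6],[[0,0,4.9],[0,0,0],0.6],[[0,0,4.9],[0,0,0],0],[[0,0,4.9],[0,0,0],0],[[0,0,4.9],[0,0,0],0],[[0,0,4.9],[0,0,0],0],[[0,0,4.9],[0,0,0],0],[[0,0,4.9],[0,0,0],0]]}}

```text
clock: 10.1
tool_pos: [0.4957, 0.0341, 0.0537]
eef_rot: [0.727, 0.687, 0.0, 0.0]
contact_force: [0.3, 0.0, 0.4]
opening: 1.003
finger_force: 0.0
```

Call:
{"fn": "carry_out", "kwargs": {"rows": [[[0,0,-3],[0,0,0],0],[[0,0,-8],[0,0,0],0],[[0,0,-12],[0,0,0],0],[[0,0,-15],[0,0,0],0],[[0,0,-15],[0,0,0],0],[[0,0,-15],[0,0,0],0]]}}

```text
clock: 10.7
tool_pos: [0.4956, 0.0342, 0.204]
eef_rot: [0.727, 0.687, 0.0, 0.0]
contact_force: [-0.2, -0.1, 0.1]
opening: 1.003
finger_force: 0.0
```

```bash
python3 - <<'E'
from h import *
from plant import r
w=r.snapshot("wrist")
plan(r.get_state(),[(.532,.152,.2)],-3.3)
I=w["image"];hs=cv2.cvtColor(I,cv2.COLOR_RGB2HSV)
lo=(hs[...,1]<45)&(hs[...,2]>110)
for c,s in blobs(lo[:250,200:350],(200,0),200): print(c,s,onz(w,200+s[0]+(s[2]-1)/2,s[1]+(s[3]-1)/2,.103))
E
```

```text
t 10.75 pos [0.495  0.0342 0.2031] turn [-0.07  0.    0.06] F [ 0.12  0.6  -0.94] open 1.002
(0.532, 0.152, 0.2) [11.98  3.03  0.3 ]
[298.43821656  24.81273885] [  72    0   55   52 2355] [0.53504393 0.15714239 0.103     ]
[329.18552036  21.28733032] [114   0  24  67 442] [0.55401098 0.15118974 0.103     ]
[295.94277108  73.86746988] [ 73  58  53  24 332] [0.53452769 0.12775388 0.103     ]
[255.91139835 192.49306698] [  18  155   77   74 4255] [0.49725359 0.03533845 0.103     ]
```

Call:
{"fn": "carry_out", "kwargs": {"rows": [[[12,3,0],[0,0,0],0],[[12,3,0],[0,0,0],0],[[12,3,0],[0,0,0],0],[[12,3,0],[0,0,0],0],[[12,3,0],[0,0,0],0],[[12,3,0],[0,0,0],0]]}}

```text
clock: 11.35
tool_pos: [0.5315, 0.1501, 0.2027]
eef_rot: [0.728, 0.686, -0.002, -0.0]
contact_force: [0.0, -0.9, 0.6]
opening: 0.999
finger_force: 0.0
```

```bash
python3 - <<'E'
from h import *
from plant import r
w=r.snapshot("wrist")
I=w["image"];hs=cv2.cvtColor(I,cv2.COLOR_RGB2HSV)
lo=(hs[...,1]<45)&(hs[...,2]>110)
for c,s in blobs(lo[:250,:350],(0,0),1000): p=onz(w,s[0]+(s[2]-1)/2,s[1]+(s[3]-1)/2,.103);print(c,s,p)
plan(r.get_state(),[(.532,.153,.053)],-3.3)
E
```

```text
[84.34224183 52.56382979] [  52    0   67  106 3854] [0.4147714  0.26412341 0.103     ]
[342.34266409 182.53378378] [ 337  125   13  118 1036] [0.60425795 0.15398182 0.103     ]
[254.37418042 189.01514809] [ 216  151   77   76 4423] [0.53129766 0.15404873 0.103     ]
t 11.4 pos [0.5317 0.1501 0.203 ] turn [-0.1  0.1 -0.1] F [ 0.21 -0.27 -0.03] open 0.998
(0.532, 0.153, 0.053) [ 0.32  0.04 15.  ]
```

Call:
{"fn": "carry_out", "kwargs": {"rows": [[[0.2,0,4],[0,0,0],0],[[0.2,0,8],[0,0,0],0],[[0.2,0,12],[0,0,0],0],[[0.2,0,15],[0,0,0],0],[[0.2,0,15],[0,0,0],0],[[0.2,0,15],[0,0,0],0.6],[[0.2,0,15],[0,0,0],0.6],[[0.2,0,15],[0,0,0],0.6],[[0.2,0,15],[0,0,0],0.6],[[0.2,0,15],[0,0,0],0.6],[[0.2,0,15],[0,0,0],0.6]], "newtons": 30}}

```text
clock: 12.5
tool_pos: [0.5329, 0.1544, 0.0552]
eef_rot: [0.727, 0.687, 0.001, 0.0]
contact_force: [-1.3, -0.4, 7.1]
opening: 0.694
finger_force: 30.0
```

Call:
{"fn": "carry_out", "kwargs": {"rows": [[[0,0,-1],[0,0,0],0.6],[[0,0,-3],[0,0,0],0.6],[[0,0,-5],[0,0,0],0.6],[[0,0,-5],[0,0,0],0.6],[[0,0,-5],[0,0,0],0.6],[[0,0,-5],[0,0,0],0.6],[[0,0,-5],[0,0,0],0.6],[[0,0,-5],[0,0,0],0.6]]}}

```text
clock: 13.3
tool_pos: [0.532, 0.1541, 0.103]
eef_rot: [0.727, 0.687, -0.001, -0.0]
contact_force: [-0.2, -0.8, -2.4]
opening: 0.696
finger_force: 30.0
```

Call:
{"fn": "carry_out", "kwargs": {"rows": [[[0,0,0],[0,0,0],0.6],[[0,0,0],[0,0,0],0.6]]}}

```text
clock: 13.5
tool_pos: [0.5324, 0.1542, 0.1034]
eef_rot: [0.727, 0.687, -0.0, -0.0]
contact_force: [0.2, -0.1, -1.6]
opening: 0.697
finger_force: 30.0
```

Call:
{"fn": "carry_out", "kwargs": {"rows": [[[0,0,0],[0,0,0],0.6],[[0,0,0],[0,0,0],0.6]]}}

```text
clock: 13.7
tool_pos: [0.5325, 0.1542, 0.1037]
eef_rot: [0.727, 0.687, 0.0, -0.0]
contact_force: [-0.4, -0.0, -1.3]
opening: 0.697
finger_force: 30.0
```

About 1.7 N, so it's light. Setting it down and going to the third.

Call:
{"fn": "carry_out", "kwargs": {"rows": [[[0,0,2],[0,0,0],0.6],[[0,0,4],[0,0,0],0.6],[[0,0,4.6],[0,0,0],0.6],[[0,0,4.8],[0,0,0],0.6],[[0,0,4.9],[0,0,0],0.6],[[0,0,4.9],[0,0,0],0.6],[[0,0,4.9],[0,0,0],0],[[0,0,4.9],[0,0,0],0],[[0,0,4.9],[0,0,0],0],[[0,0,4.9],[0,0,0],0],[[0,0,4.9],[0,0,0],0],[[0,0,4.9],[0,0,0],0]]}}

```text
clock: 14.9
tool_pos: [0.5325, 0.1542, 0.0547]
eef_rot: [0.727, 0.687, 0.0, 0.0]
contact_force: [1.2, 0.1, 0.2]
opening: 1.001
finger_force: 0.0
```

Call:
{"fn": "carry_out", "kwargs": {"rows": [[[0,0,-3],[0,0,0],0],[[0,0,-8],[0,0,0],0],[[0,0,-12],[0,0,0],0],[[0,0,-15],[0,0,0],0],[[0,0,-15],[0,0,0],0],[[0,0,-15],[0,0,0],0]]}}

```text
clock: 15.5
tool_pos: [0.5325, 0.1543, 0.205]
eef_rot: [0.727, 0.687, 0.0, 0.0]
contact_force: [0.7, 0.1, -0.3]
opening: 1.001
finger_force: 0.0
```

```bash
python3 - <<'E'
from h import *
from plant import r
plan(r.get_state(),[(.460,.297,.204)],-3.3)
E
```

```text
t 15.5 pos [0.5325 0.1543 0.205 ] turn [ 0.04 -0.03  0.05] F [ 0.67  0.11 -0.27] open 1.001
(0.46, 0.297, 0.204) [13.84 -8.04  0.1 ]
```

Call:
{"fn": "carry_out", "kwargs": {"rows": [[[13.8,-8,0],[0,0,0],0],[[13.8,-8,0],[0,0,0],0],[[13.8,-8,0],[0,0,0],0],[[13.8,-8,0],[0,0,0],0],[[13.8,-8,0],[0,0,0],0],[[13.8,-8,0],[0,0,0],0],[[13.8,-8,0],[0,0,0],0]]}}

```text
clock: 16.2
tool_pos: [0.4615, 0.2939, 0.2043]
eef_rot: [0.728, 0.685, -0.001, 0.001]
contact_force: [-0.2, 0.5, 0.3]
opening: 0.999
finger_force: 0.0
```

```bash
python3 - <<'E'
from h import *
from plant import r
w=r.snapshot("wrist")
I=w["image"];hs=cv2.cvtColor(I,cv2.COLOR_RGB2HSV)
lo=(hs[...,1]<45)&(hs[...,2]>110)
for c,s in blobs(lo[:250,:350],(0,0),1000): p=onz(w,s[0]+(s[2]-1)/2,s[1]+(s[3]-1)/2,.103);print(c,s,p)
plan(r.get_state(),[(.460,.297,.053)],-3.3)
E
```

```text
[174.19454164 186.23757873] [ 149  142   52   88 2858] [0.39616708 0.3040163  0.103     ]
[253.64415764 186.8515787 ] [ 216  150   76   74 4339] [0.46121473 0.29914946 0.103     ]
t 16.25 pos [0.4615 0.2941 0.2044] turn [ 0.01  0.09 -0.18] F [ 0.78 -0.02  1.05] open 1.002
(0.46, 0.297, 0.053) [ 0.3  -0.17 15.14]
```

Call:
{"fn": "carry_out", "kwargs": {"rows": [[[0.3,0,4],[0,0,0],0],[[0.3,0,8],[0,0,0],0],[[0.3,0,12],[0,0,0],0],[[0.3,0,15],[0,0,0],0],[[0.3,0,15],[0,0,0],0],[[0.3,0,15],[0,0,0],0.6],[[0.3,0,15],[0,0,0],0.6],[[0.3,0,15],[0,0,0],0.6],[[0.3,0,15],[0,0,0],0.6],[[0.3,0,15],[0,0,0],0.6],[[0.3,0,15],[0,0,0],0.6]], "newtons": 35}}

```text
clock: 17.35
tool_pos: [0.4607, 0.3, 0.0563]
eef_rot: [0.727, 0.687, 0.001, -0.0]
contact_force: [-1.8, -0.6, 7.3]
opening: 0.699
finger_force: 35.0
```

Call:
{"fn": "carry_out", "kwargs": {"rows": [[[0,0,-1],[0,0,0],0.6],[[0,0,-3],[0,0,0],0.6],[[0,0,-5],[0,0,0],0.6],[[0,0,-5],[0,0,0],0.6],[[0,0,-5],[0,0,0],0.6],[[0,0,-5],[0,0,0],0.6],[[0,0,-5],[0,0,0],0.6],[[0,0,-5],[0,0,0],0.6]]}}

```text
clock: 18.15
tool_pos: [0.4602, 0.2992, 0.1039]
eef_rot: [0.727, 0.687, -0.001, -0.0]
contact_force: [-0.7, -0.9, -5.7]
opening: 0.698
finger_force: 35.0
```

Call:
{"fn": "carry_out", "kwargs": {"rows": [[[0,0,0],[0,0,0],0.6],[[0,0,0],[0,0,0],0.6]]}}

```text
clock: 18.35
tool_pos: [0.4605, 0.2994, 0.1045]
eef_rot: [0.727, 0.687, -0.0, -0.0]
contact_force: [-1.1, 0.3, -5.4]
opening: 0.702
finger_force: 35.0
```

Call:
{"fn": "carry_out", "kwargs": {"rows": [[[0,0,0],[0,0,0],0.6],[[0,0,0],[0,0,0],0.6]]}}

```text
clock: 18.55
tool_pos: [0.4606, 0.2995, 0.1047]
eef_rot: [0.727, 0.687, 0.0, -0.0]
contact_force: [-0.0, -0.2, -5.6]
opening: 0.69
finger_force: 35.0
```

About 5.5 N, so this is the full tin. I'll raise it, then carry it over the bare middle.

Call:
{"fn": "carry_out", "kwargs": {"rows": [[[0,0,-3],[0,0,0],0.6],[[0,0,-6],[0,0,0],0.6],[[0,0,-9],[0,0,0],0.6],[[0,0,-11.7],[0,0,0],0.6],[[0,0,-11.7],[0,0,0],0.6],[[0,0,-11.7],[0,0,0],0.6]]}}

```text
clock: 19.15
tool_pos: [0.4602, 0.2994, 0.2213]
eef_rot: [0.727, 0.687, -0.0, -0.0]
contact_force: [0.7, -0.9, -6.7]
opening: 0.696
finger_force: 35.0
```

```bash
python3 - <<'E'
from h import *
from plant import r
plan(r.get_state(),[(.673,-.037,.221)],-3.3)
E
```

```text
t 19.15 pos [0.4602 0.2994 0.2213] turn [-0.01 -0.01  0.05] F [ 0.71 -0.91 -6.69] open 0.696
(0.673, -0.037, 0.221) [-3.238e+01  2.315e+01  2.000e-02]
```

Moving at about 3.6 cm per row so the tin doesn't swing.

Call:
{"fn": "carry_out", "kwargs": {"rows": [[[-1.6,1.15,0],[0,0,0],0.6],[[-4.4,3.15,0],[0,0,0],0.6],[[-7.5,5.4,0],[0,0,0],0.6],[[-10.6,7.6,0],[0,0,0],0.6],[[-13.7,9.8,0],[0,0,0],0.6],[[-16.8,12,0],[0,0,0],0.6],[[-19.9,14.2,0],[0,0,0],0.6],[[-23,16.4,0],[0,0,0],0.6],[[-26.1,18.6,0],[0,0,0],0.6],[[-29,20.7,0],[0,0,0],0.6],[[-31.2,22.3,0],[0,0,0],0.6],[[-32.4,23.2,0],[0,0,0],0.6]]}}

```text
clock: 20.35
tool_pos: [0.6732, -0.0411, 0.2183]
eef_rot: [0.728, 0.685, -0.002, -0.001]
contact_force: [-0.4, -0.2, -5.3]
opening: 0.693
finger_force: 35.0
```

Call:
{"fn": "carry_out", "kwargs": {"rows": [[[0,0,0],[0,0,0],0.6],[[0,0,0],[0,0,0],0.6],[[0,0,0],[0,0,0],0.6],[[0,0,0],[0,0,0],0.6],[[0,0,0],[0,0,0],0.6],[[0,0,0],[0,0,0],0.6],[[0,0,0],[0,0,0],0.6],[[0,0,0],[0,0,0],0.6]]}}

```text
clock: 21.15
tool_pos: [0.6738, -0.037, 0.2218]
eef_rot: [0.727, 0.687, 0.0, 0.0]
contact_force: [-0.2, 0.0, -5.7]
opening: 0.696
finger_force: 35.0
```

```bash
python3 - <<'E'
from h import *
from plant import r
b=r.snapshot("scene")
cv2.imwrite("pics/s3.png",cv2.resize(b["image"],(768,576))[:,:,::-1])
plan(r.get_state(),[(.673,-.037,.221)],-3.3)
E
```

```text
t 21.2 pos [ 0.6738 -0.0371  0.2218] turn [ 0.01 -0.    0.05] F [-0.12  0.38 -5.21] open 0.697
(0.673, -0.037, 0.221) [ 0.01 -0.08  0.08]
```

View pics/s3.png

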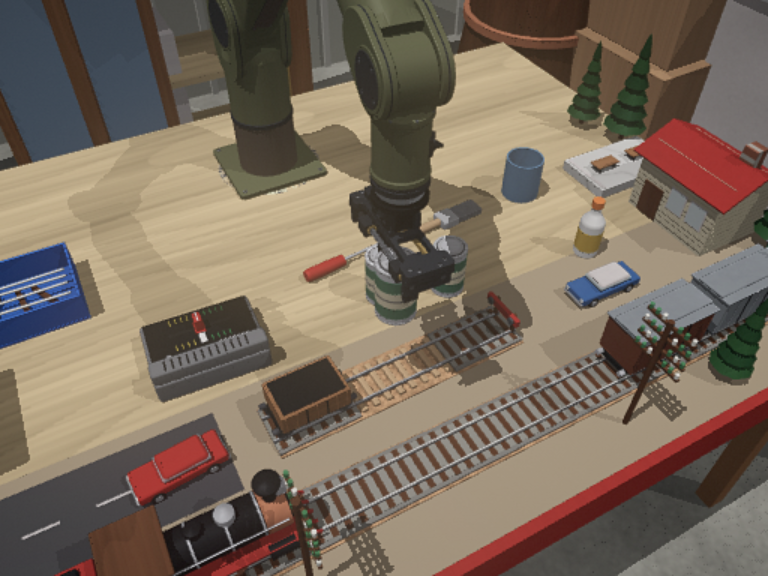

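The full tin hangs upright at about (398,290), held over the siding. The other two stand behind it, and the throttle at (199,325) is on the white band. Handing in.

```bash
python3 -c "
from plant import r
print(r.finish_job())"
```

```text
the job is handed in; nothing more can be done
None
```

I slid the throttle to off first, then found the full tin (about 5.5 N; the others about 3.4 N and 1.7 N) and handed in holding it upright about 15 cm above the rails over the middle of the bare stretch, with the other two left standing; the hand-in gave no verdict.

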